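# Set a plug gauge to plate height

## Robot

A 6-joint arm with a two-finger parallel gripper is mounted at the origin on the work surface. World frame = base frame: x ahead of the robot, y to its left, z up, the work surface at z = 0. Lengths are in mm, angles in rad, forces in N, time in s.
With the tool pointing down it reaches from about 350 to 925 mm from the base axis. Payload 6.4 kg.
Tool frame: the origin (TCP) lies at the very end of the fingers, on their centre line; the grasp point (between the pads) lies manip.pinch_z behind it (manip.pinch_z is the distance from the TCP to the grasp point, in mm); z points along the fingers, y is the direction in which the jaws open and shut (so a half turn about z gives the same grasp; the last joint's range is limited). The gripper opens to 94 mm and grips with 3 to 60 N. Pads are 16 mm wide; open, the fingers measure 119 mm over their backs; the gripper's body (75 mm by 177 mm) begins 78 mm behind the grasp point.
Start: joints at [1.083, 0.245, 1.558, -0, 1.339, -0.174], TCP at [200.636, 618.271, 205.455] pointing down, gripper open.
Joint ranges: [-3.13, 3.13], [-1.02, 2.26], [0.13, 2.54], [-0.95, 4.09], [0.21, 2.88], [-2.74, 2.74]. Speed limits (rad/s): [2.57, 2.57, 3.14, 3.14, 3.14, 3.14].

## Interface

Orientations are given as a unit quaternion [w, x, y, z].
In Python, from workcell import manip gives the robot as it stands.
- The arm moves only by the tool apply_moves, never from a script. Its argument "deltas" is a list of rows, each a list of 6 numbers: the shift along the tool's x, y, z in mm, then the turn, a rotation vector about the tool's x, y, z in rad. In form: [[x, y, z, ax, ay, az], ...]. A call has 1 to 8 rows; each row is the pose to reach, as a shift and turn from the pose commanded when the call began, along the tool's axes at that moment; what a row does not reach only later rows make up. A row lasts 1/12 s, in which the tool goes at most 41.7 mm and 7.16 degrees, less where a joint would pass 70% of its speed; a pose out of reach is approached as far as the arm can. A call with a gripper value outside its range is refused whole. "gripper" is the opening in per cent of the stroke, from 0 (shut) to 100 (fully open), set as the call begins (left out, the last holds). The fingers move at their own pace and stop on an object; "grip_force" is the grip in N (left out, the last holds). Time passes only in rows, so rows that repeat a pose let the fingers close. It gives the time, the measured TCP pose, the force and the opening at its end, in the units of the state.
- manip.read_state(): the state, without advancing time (a new reading comes with each control period).
- manip.capture(name): name is "side" or "top" or "wrist"; returns a dict with "pixels" (420x560x3 uint8, red, green, blue), "range_z" (420x560 float32, mm along the optical axis (not along the pixel's ray), 0 where there is no reading), "fx", "fy", "cx", "cy" (pixels), "R" (3x3) and "t" (3): a world point X has camera coordinates R X + t. Camera axes: x right, y down, z forward; pixel columns grow to the right and rows downward; lengths in mm; the calibration is good to about 2 mm. A picture is of the moment at which its call begins.
- manip.job_done(): hands the job in, once; it reports no verdict.
The state is a dict: "time": time; "joints": joint angles; "qvel": joint speeds; "joint_torque": joint torques, N m; "eef_pos": TCP position; "tool_rot": TCP orientation; "wrist_force": force on the tool from outside, world axes, zero at the start; "moment": the same for the moment, N m; "width": opening from 0.0 (shut) to 1.0 (fully open).
Only numpy, scipy, OpenCV 4.12 (cv2) and the standard library are available. Lean on these libraries where they do the work, as an engineer would, in place of code of your own. Each camera call takes 0.05 s, during which the arm holds its last target.

## Task

Stand the white setting plate upright on one of its short blue edges inside the yellow taped square and let go of it. Then pull the plug gauge straight up by its grip, without tilting it, forcing it sideways in its bore or drawing it out of the blue block, until the top of its red collar is level with the top of the standing plate, and finish while still holding it there. Leave the other things on the granite as they are.

Things in the scene. Friction and masses are not known exactly. Their poses are not given: they have to be found in the camera images.
- plate: white setting plate 100 x 56 x 14 mm (x, y, z of its own frame), 0.22 kg, with a blue band round each short end; origin at its centre; it starts lying flat on the grey rest (z up, so its centre is 32 mm above the surface), overhanging it all round. Stood on a short edge (56 x 14 mm), its own x is vertical and its top is 100 mm above the surface; either end may be up
- rest: fixed grey block 60 x 36 x 25 mm (x, y, z) under the plate, its x along the plate's x; origin under its centre
- square: square of flat yellow tape on the granite, 90 mm between tape centre lines, no thickness to speak of; origin at its centre on the surface, z up
- fixture: fixed blue block 80 x 80 x 60 mm high on a 110 x 80 mm steel foot 10 mm thick, with a vertical bore down its centre, 19.5 mm wide and 50 mm deep (bore floor 10 mm above the surface); origin under its centre
- bore_mouth (a point): centre of the bore's mouth, on the blue block's top, 60 mm above the surface
- gauge: steel plug gauge, 0.2 kg nominal, standing loose in the bore on its floor; origin at the centre of its lower end, own z up along it. Shank 18 mm in diameter up to 56 mm; red collar 32 mm in diameter from 56 to 62 mm; ridged aluminium grip 20 mm in diameter from 62 to 112 mm. At the start the collar top is 72 mm above the surface and the grip ends at 122 mm, so it has to rise 28 mm and stays about 22 mm deep in the bore
- collar_top (a point): centre of the red collar's upper face, 62 mm up the gauge from its lower end
- ring_gauge: steel ring gauge, 64 mm across, 18 mm high, lying flat; origin under its centre (leave alone)
- joystick: black joystick box 100 x 150 x 45 mm with a stick to 113 mm high and a red button; origin under its centre (leave alone)
- block_box: wooden divided tray 100 x 160 x 35 mm; origin under its centre (leave alone)
- loupe: small black loupe, 44 mm across, 45 mm high; origin under its centre (leave alone)
- lens_cap: black round lens cap, 60 mm across, 15 mm high; origin under its centre (leave alone)
- driver: small screwdriver, 160 mm long, lying flat; origin under its middle (leave alone)
- glass_sample: flat glass sample 70 x 110 x 5 mm, lying flat; origin under its centre (leave alone)
Mind the look-alikes: they are no part of the job. Of the things like the gauge, leave any that is green or turquoise; of the rest the smaller one is meant.

How it is judged (in metres and radians):
On the way, in this order (a step that is already met when the one before it is completed fails the run):
1. the plate stands upright on a short edge in the yellow square, let go of (angle between the x axis of plate and the z axis of square, either way round below 0.06 rad and horizontal distance between plate and square below 0.04 m and height (world z) of plate between 0.047 and 0.053 m and contact force between plate and the fingers below 0.1 N and linear speed of plate below 0.02 m/s), for 0.3 s.
2. the gauge, gripped, has begun to rise in its bore (z of gauge in the frame of fixture above 0.022 m and contact force between gauge and the fingers above 1 N), for 0.1 s.
At the end, for the whole second after the job is handed in: The plate stands free and upright (within 3.4 degrees) on a short edge, centre within 40 mm of the square's; the fingers hold the gauge still and upright (within 3 degrees), its lower end in the bore, pressing on it with under 10 N, its collar top 100 mm above the surface within 4 mm (all of step 1 and height (world z) of collar_top between 0.096 and 0.104 m and angle between gauge's own z axis and vertical below 0.052 rad and horizontal distance between gauge and bore_mouth below 0.003 m and contact force between gauge and the fingers above 1 N and contact force between gauge and fixture below 10 N and contact force between gauge and plate below 0.1 N and linear speed of gauge below 0.01 m/s); the arm keeps its last pose, push and grip.
It fails at once if the gauge is drawn out of its bore (lower end less than 5 mm deep) (z of gauge in the frame of fixture above 0.055 m).
It fails at once if the gauge is jammed: forced against the block with more than 20 N (contact force between gauge and fixture above 20 N).
It fails at once if the gauge is canted in its bore by more than 3.7 degrees (angle between gauge's own z axis and vertical above 0.065 rad).
It fails at once if another thing on the granite is moved more than 30 mm or overturned (distance of any of ring_gauge, joystick, block_box, loupe, lens_cap, driver, glass_sample from where it was at the start of the episode above 0.03 m or angle between any of ring_gauge, joystick, block_box, loupe, lens_cap, driver, glass_sample's own z axis and vertical above 0.5 rad).
It also fails if it takes over 48 s, if anything falls off the work surface, if the arm or the gripper's body presses on something with over 40 N, if the wrist force passes 120 N, or if a joint passes its speed limit or range.

## Working session

There is one attempt and no reset: what is moved stays moved. The work goes in short steps, Python scripts to look and compute and a tool call to move; the robot and the scene stay as the last step left them, time stands still between calls to the robot, and variables do not carry over. Pictures are saved under pics/ and viewed, and the job is handed in when it is done.

Besides the shell and the picture viewer there is one more tool, called as name([rows], argument=value, ...), one row to a line, values as JSON. apply_moves: Moves the arm, as the interface text tells. Its arguments: {"type":"object","properties":{"deltas":{"type":"array","items":{"type":"array","items":{"type":"number"}}},"gripper":{"type":"number"},"grip_force":{"type":"number"}},"required":["deltas"]}

```bash
mkdir -p pics; ls
python3 - <<'E'
from workcell import manip
import cv2,numpy as np,pickle
print(manip.pinch_z, manip.read_state())
for n in ["side","top","wrist"]:
    c=manip.capture(n); pickle.dump(c,open(f"{n}0.pkl","wb"))
    cv2.imwrite(f"pics/{n}0.png",c["pixels"][:,:,::-1])
    print(n,c["fx"],c["cx"],c["cy"],(-c["R"].T@c["t"]).round(), c["R"].round(3).tolist())
E
```

```text
pics
18.8 {'time': 0.0, 'joints': array([ 1.08289687e+00,  2.45804943e-01,  1.55899751e+00, -4.51143249e-05,
        1.33869143e+00, -1.74050641e-01]), 'qvel': array([ 0.00087428, -0.0014902 , -0.00071239,  0.00030711, -0.00289527,
        0.00027894]), 'joint_torque': array([ 1.25400270e-04, -4.15821826e+01, -3.14609170e+01,  6.85885898e-02,
        3.30019312e-02, -1.57152567e-04]), 'eef_pos': array([200.36023846, 617.72062795, 204.36007555]), 'tool_rot': array([-2.88159900e-04,  1.56275932e-01,  9.87712979e-01, -9.06150957e-04]), 'wrist_force': array([-0.28783269, -0.75390547, -0.48743635]), 'moment': array([-0.00953596,  0.02898081,  0.00601031]), 'width': 0.9986907553713863}
side 539.8212443382242 281.46181451447586 208.29827256239307 [-148. -594. 1164.] [[0.686, -0.727, 0.017], [-0.55, -0.535, -0.642], [0.476, 0.431, -0.767]]
top 399.17456844191963 280.22081894780433 203.5650594506027 [ 326.   37. 1326.] [[0.012, -0.999, 0.031], [-0.984, -0.018, -0.176], [0.177, -0.028, -0.984]]
wrist 321.98263172823005 275.72977123750684 209.04685904297713 [128. 642. 385.] [[0.308, 0.951, -0.002], [0.919, -0.297, 0.26], [0.247, -0.082, -0.965]]
```

View pics/side0.png

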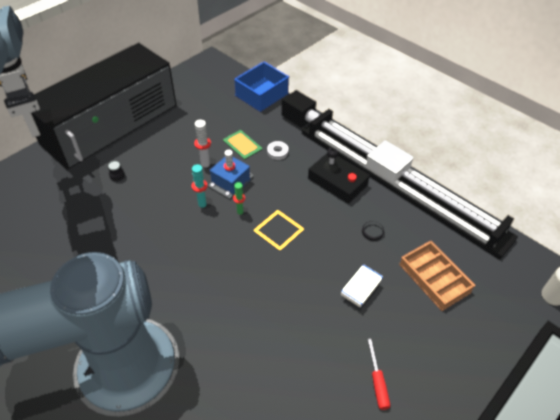

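View pics/top0.png

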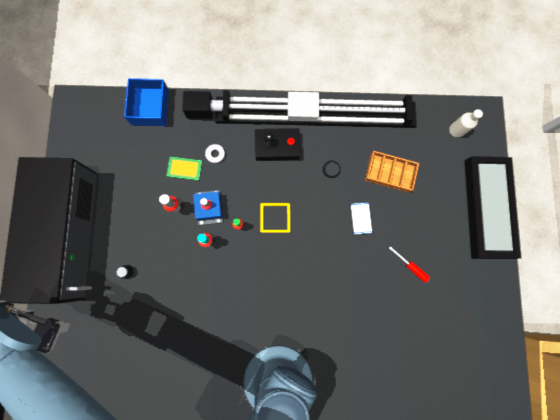

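View pics/wrist0.png

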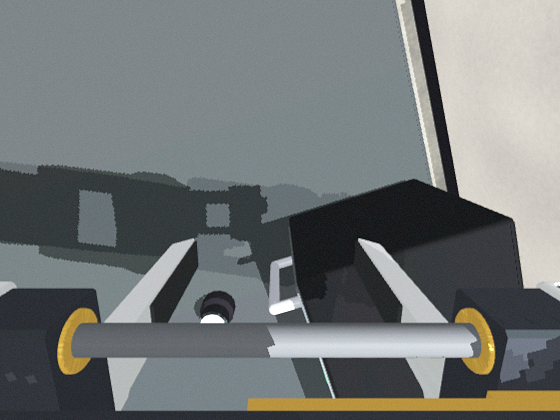

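Candidates for the gauge in the top view are: the red-collared one in the blue block at (207,203), the larger red-collared one at (170,203), the turquoise one at (205,240) and the green one at (238,224). I choose (207,203): it is red, it is the smaller of the two red ones, and it stands in the blue block. Next I check it in a close crop.

```bash
cat > h.py <<'E'
import numpy as np,cv2,pickle
from workcell import manip
def load(n): return pickle.load(open(n,"rb"))
def pts(c):
    z=c["range_z"]; v,u=np.mgrid[:z.shape[0],:z.shape[1]]
    P=np.stack([(u-c["cx"])/c["fx"]*z,(v-c["cy"])/c["fy"]*z,z],-1)
    return (P-c["t"])@c["R"]
def ray(c,u,v,h):
    d=c["R"].T@np.array([(u-c["cx"])/c["fx"],(v-c["cy"])/c["fy"],1]); o=-c["R"].T@c["t"]
    return o+d*(h-o[2])/d[2]
def proj(c,X):
    p=c["R"]@np.asarray(X,float)+c["t"]; return np.array([p[0]/p[2]*c["fx"]+c["cx"],p[1]/p[2]*c["fy"]+c["cy"]])
def mask(c,lo,hi,box=None):
    m=cv2.inRange(cv2.cvtColor(c["pixels"],cv2.COLOR_RGB2HSV),lo,hi)
    if box:
        k=np.zeros_like(m);x0,y0,x1,y1=box;k[y0:y1,x0:x1]=1;m=m*k
    return m
E
python3 - <<'E'
from h import *
t=load("top0.pkl");s=load("side0.pkl")
a=cv2.resize(t["pixels"][140:260,140:400],(780,360),interpolation=cv2.INTER_CUBIC)
cv2.imwrite("pics/tc.png",a[:,:,::-1])
b=cv2.resize(s["pixels"][100:310,170:400],(657,600),interpolation=cv2.INTER_CUBIC)
cv2.imwrite("pics/sc.png",b[:,:,::-1])
for c,n,bp,by in [(t,"top",(340,195,385,245),(250,195,300,240)),(s,"side",(335,255,390,315),(245,205,310,255))]:
    m=mask(c,(0,0,120),(179,255,255),bp); cs=max(cv2.findContours(m,0,1)[0],key=cv2.contourArea)
    r=cv2.minAreaRect(cs);q=cv2.boxPoints(r)
    print(n,"plate",r,[ray(c,*p,39).round(1).tolist() for p in q],ray(c,*r[0],39).round(1))
    m=mask(c,(20,120,100),(35,255,255),by); cs=max(cv2.findContours(m,0,1)[0],key=cv2.contourArea)
    w=np.array([ray(c,*p[0],0)[:2] for p in cs],np.float32); print("sq",cv2.minAreaRect(w))
E
```

```text
top plate ((360.9817199707031, 217.83535766601562), (32.13557815551758, 19.215087890625), 83.6598129272461) [[563.2, -228.4, 39.0], [571.4, -292.1, 39.0], [465.7, -300.9, 39.0], [457.8, -238.1, 39.0]] [ 514.2 -264.9   39. ]
sq ((516.38330078125, 16.219768524169922), (98.3270034790039, 101.0633316040039), 1.030687689781189)
side plate ((360.9999694824219, 284.5000305175781), (26.11699867248535, 41.22554397583008), 38.1572265625) [[452.2, -241.0, 39.0], [569.9, -227.2, 39.0], [567.1, -293.4, 39.0], [451.9, -304.0, 39.0]] [ 508.9 -266.9   39. ]
sq ((514.7539672851562, 15.709598541259766), (102.63911437988281, 102.04373168945312), 1.2482216358184814)
```

View pics/tc.png

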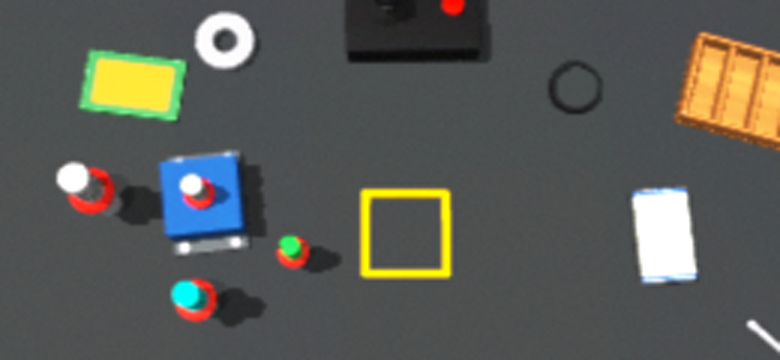

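View pics/sc.png

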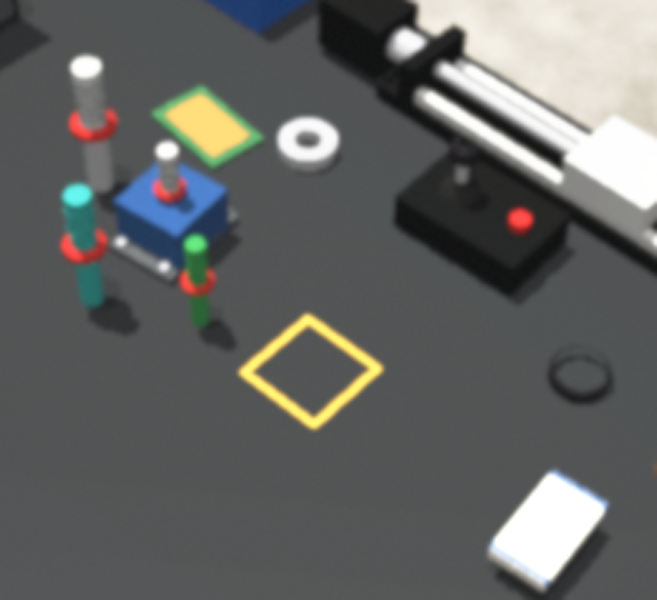

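The crops confirm the choice. In tc.png, the small red-collared gauge stands in the blue block at (195,190). The big one stands free at (85,185), turquoise is at (190,300), green at (292,250) and the plate at (665,235). Next I measure the gauge and its neighbours.

Run:
```python
from h import *
t=load("top0.pkl");s=load("side0.pkl")
def cen(m):
    cs=max(cv2.findContours(m,0,1)[0],key=cv2.contourArea); return cs,np.mean(cv2.boundingRect(cs)[:2])
for c,n,bb in [(t,"top",(185,185,230,230)),(s,"side",(205,140,260,195))]:
    P=pts(c); m=mask(c,(100,120,40),(125,255,255),bb)
    pz=P[m>0]; print(n,"blue z pct",np.percentile(pz[:,2],[50,90,98]).round(1))
    q=pz[(abs(pz[:,2]-60)<5)]
    if len(q)>10: print(" top rect",cv2.minAreaRect(q[:,:2].astype(np.float32)))
    # white grip top within box
    b=bb; g=P[b[1]:b[3],b[0]:b[2]].reshape(-1,3); g=g[g[:,2]>75]
    print(" grip pts",len(g),g.mean(0).round(1),g.max(0).round(1),g.min(0).round(1))
P=pts(t)
for nm,b in dict(big=(155,190,185,220),turq=(193,230,218,250),green=(230,215,247,233)).items():
    g=P[b[1]:b[3],b[0]:b[2]].reshape(-1,3); g=g[g[:,2]>25]
    print(nm,g.mean(0).round(),g.min(0).round(),g.max(0).round())
g=P[195:245,340:385].reshape(-1,3);g=g[abs(g[:,2]-39)<6];print("plate pts",g.mean(0),cv2.minAreaRect(g[:,:2].astype(np.float32)))
P=pts(s);g=P[255:315,335:390].reshape(-1,3);g=g[abs(g[:,2]-39)<6];print("plate pts",g.mean(0),cv2.minAreaRect(g[:,:2].astype(np.float32)))
```

```text
top blue z pct [59.9 63.7 65.9]
 top rect ((545.868408203125, 236.87684631347656), (79.89683532714844, 80.80414581298828), 7.780575752258301)
 grip pts 64 [526.5 218.8 205.7] [ 555.7  245.5 1326.2] [325.7  37.3  75.8]
side blue z pct [56.7 61.4 64. ]
 top rect ((541.8429565429688, 234.98658752441406), (83.23725128173828, 84.61497497558594), 7.993231773376465)
 grip pts 278 [484.5 176.2 149.1] [ 561.7  340.2 1164.3] [-148.2 -594.1   75.1]
big [537. 337. 137.] [326.  37.  25.] [ 566.  367. 1326.]
turq [429. 227. 121.] [326.  37.  75.] [ 452.  252. 1326.]
green [483. 134.  86.] [471. 122.  56.] [500. 151. 116.]
plate pts [ 513.74341634 -265.55849576   39.43002677] ((514.8232421875, -266.1342468261719), (100.19878387451172, 57.78284454345703), 5.636639595031738)
plate pts [ 509.80854815 -267.90522468   38.44786233] ((512.3782348632812, -267.0504150390625), (105.0978012084961, 57.49003982543945), 4.853341579437256)
```

```bash
cat >> h.py <<'E'
from scipy.spatial.transform import Rotation as Ro
def cur():
    s=manip.read_state(); q=s["tool_rot"]; return np.array(s["eef_pos"]),Ro.from_quat([q[1],q[2],q[3],q[0]]),s
def toolR(yaw,a):
    # yaw: azimuth of px; tool y = az+90; a tilt deg
    px=np.array([np.cos(yaw),np.sin(yaw),0]);py=np.array([-np.sin(yaw),np.cos(yaw),0]);Z=np.array([0,0,1.])
    a=np.radians(a); zt=-Z*np.cos(a)+px*np.sin(a); return Ro.from_matrix(np.stack([np.cross(py,zt),py,zt],1))
def delta(grasp,R,base=None):
    p,Rc,s=cur()
    tcp=np.asarray(grasp,float)+R.apply([0,0,manip.pinch_z])
    d=Rc.inv().apply(tcp-p); r=(Rc.inv()*R).as_rotvec()
    print("t",round(s["time"],2),"tcp now",p.round(1),"target",tcp.round(1),"DELTA",d.round(1).tolist(),r.round(3).tolist(), "rows~",round(max(np.linalg.norm(d)/41.7,np.degrees(np.linalg.norm(r))/7.16),1))
E
python3 - <<'E'
from h import *
yaw=0.091;C=np.array([513,-266,32.]);px=np.array([np.cos(yaw),np.sin(yaw),0])
delta(C-15*px+[0,0,150],toolR(yaw,30))
E
```

```text
t 0.15 tcp now [200.4 617.8 204.6] target [ 507.4 -266.5  165.7] DELTA [-565.0, -746.3, 39.8] [-0.107, -0.517, -0.395] rows~ 22.5
```

apply_moves([
  [-565, -746, 0, -0.107, -0.517, -0.395],
  [-565, -746, 0, -0.107, -0.517, -0.395],
  [-565, -746, 0, -0.107, -0.517, -0.395],
  [-565, -746, 0, -0.107, -0.517, -0.395],
  [-565, -746, 0, -0.107, -0.517, -0.395],
  [-565, -746, 0, -0.107, -0.517, -0.395],
  [-565, -746, 0, -0.107, -0.517, -0.395],
  [-565, -746, 0, -0.107, -0.517, -0.395],
], gripper=100)

```text
time: 0.82
eef_pos: [309.0, 302.0, 204.3]
tool_rot: [0.259, -0.045, 0.965, 0.012]
wrist_force: [1.2, -0.6, 0.7]
width: 0.999
```

Run:
```python
from h import *
yaw=0.091;C=np.array([513,-266,32.]);px=np.array([np.cos(yaw),np.sin(yaw),0])
delta(C-15*px+[0,0,150],toolR(yaw,30))
print(cur()[2]["joints"].round(2))
```

```text
t 0.82 tcp now [309.  302.  204.3] target [ 507.4 -266.5  165.7] DELTA [-105.5, -584.6, 105.6] [0.001, 0.0, 0.003] rows~ 14.5
[ 0.7  -0.58  2.35 -0.35  0.96 -0.82]
```

apply_moves([
  [-106, -585, 106, 0, 0, 0],
  [-106, -585, 106, 0, 0, 0],
  [-106, -585, 106, 0, 0, 0],
  [-106, -585, 106, 0, 0, 0],
  [-106, -585, 106, 0, 0, 0],
  [-106, -585, 106, 0, 0, 0],
  [-106, -585, 106, 0, 0, 0],
  [-106, -585, 106, 0, 0, 0],
])

```text
time: 1.48
eef_pos: [415.1, 2.3, 185.9]
tool_rot: [0.261, -0.043, 0.964, 0.011]
wrist_force: [0.9, 0.1, 0.3]
width: 1.002
```

Run:
```python
from h import *
yaw=0.091;C=np.array([513,-266,32.]);px=np.array([np.cos(yaw),np.sin(yaw),0])
delta(C-15*px+[0,0,150],toolR(yaw,30))
print(cur()[2]["joints"].round(2))
```

```text
t 1.48 tcp now [415.1   2.3 185.9] target [ 507.4 -266.5  165.7] DELTA [-48.4, -276.0, 51.8] [-0.001, 0.004, -0.001] rows~ 6.8
[-0.46 -0.82  2.51  0.31  1.01 -2.23]
```

apply_moves([
  [-48, -276, 52, 0, 0, 0],
  [-48, -276, 52, 0, 0, 0],
  [-48, -276, 52, 0, 0, 0],
  [-48, -276, 52, 0, 0, 0],
  [-48, -276, 52, 0, 0, 0],
  [-48, -276, 52, 0, 0, 0],
  [-48, -276, 52, 0, 0, 0],
  [-48, -276, 52, 0, 0, 0],
])

```text
time: 2.15
eef_pos: [517.9, -259.5, 171.4]
tool_rot: [0.249, -0.032, 0.968, 0.008]
wrist_force: [-0.1, -0.3, 0.2]
width: 0.996
```

Run:
```python
from h import *
yaw=0.091;C=np.array([513,-266,32.]);px=np.array([np.cos(yaw),np.sin(yaw),0])
delta(C-15*px+[0,0,150],toolR(yaw,30))
print(cur()[2]["joints"].round(2))
c=manip.capture("wrist"); pickle.dump(c,open("w1.pkl","wb"));cv2.imwrite("pics/w1.png",c["pixels"][:,:,::-1])
print([proj(c,X).round() for X in ([513,-266,39],)])
```

```text
t 2.15 tcp now [ 517.9 -259.5  171.4] target [ 507.4 -266.5  165.7] DELTA [12.3, -6.3, -0.3] [-0.013, -0.02, -0.021] rows~ 0.3
[-0.85 -0.12  2.07  0.5   0.93 -2.74]
[array([268., 130.])]
```

View pics/w1.png

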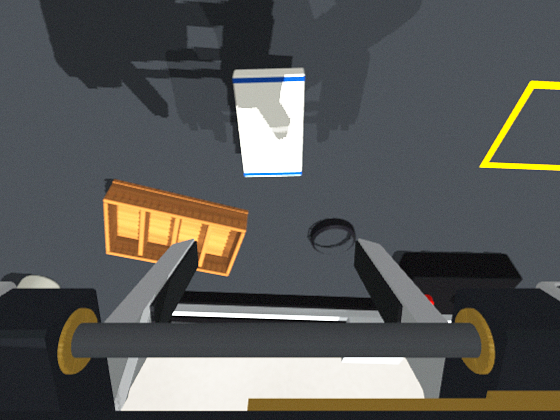

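The wrist view shows the plate at about (268,122), right where I expected it. But joint 6 is at its limit, so I will use the half-turned grasp. First I fit a quick kinematic model to the logged states, to check the final standing pose.

```bash
cat >> h.py <<'E'
S=1
def fk(q,p,T0=90):
    a1,z0,L1,L2,off,T,d=p
    Ro_=lambda ax,an:Ro.from_euler(ax,an)
    R1=Ro_('z',q[0]);Rf=R1*Ro_('y',q[1]+q[2]);R=Rf*Ro_('z',S*q[3])*Ro_('y',q[4])*Ro_('z',q[5]+np.pi/2)
    w=R1.apply([a1,d,z0])+(R1*Ro_('y',q[1])).apply([0,0,L1])+Rf.apply([off,0,L2])
    return w+R.apply([0,0,T]),R
E
python3 - <<'E'
import h;from h import *
from scipy.optimize import least_squares
D=[([1.0829,.2458,1.559,0,1.3387,-.17405],[200.4,617.7,204.4],[0,.1563,.9877,-.0009]),
([.7,-.58,2.35,-.35,.96,-.82],[309,302,204.3],[.259,-.045,.965,.012]),
([-.46,-.82,2.51,.31,1.01,-2.23],[415.1,2.3,185.9],[.261,-.043,.964,.011]),
([-.85,-.12,2.07,.5,.93,-2.74],[517.9,-259.5,171.4],[.249,-.032,.968,.008])]
for S in (1,-1):
    h.S=S
    f=lambda p:np.concatenate([h.fk(np.array(q),p)[0]-x for q,x,_ in D]+[(np.array(p)-[0,300,400,400,0,250,0])*0.005])
    r=least_squares(f,[0,300,400,400,0,250,50])
    print(S,r.x.round(),f(r.x)[:12].round(),[round(np.degrees((h.fk(np.array(q),r.x)[1].inv()*Ro.from_quat([o[1],o[2],o[3],o[0]])).magnitude()),1) for q,x,o in D])
E
```

```text
1 [-11. 272. 419. 579.  61. 281. 112.] [ 1. -0. -0. -1.  0.  0. -0. -2.  0.  2.  1.  0.] [np.float64(0.0), np.float64(0.3), np.float64(0.3), np.float64(0.2)]
-1 [ 385. -363.  117.  168. -253. -273.  112.] [ -2.  -3.  26.  -8.  -2. -18.   5.  -6.  -2.   2.  -3.  -6.] [np.float64(0.0), np.float64(40.4), np.float64(35.8), np.float64(57.3)]
```

```bash
cat >> h.py <<'E'
from scipy.optimize import least_squares
PP=[-11,272,419,579,61,281,112]
LO=np.array([-3.13,-1.02,.13,-.95,.21,-2.74]);HI=np.array([3.13,2.26,2.54,4.09,2.88,2.74])
FL=Ro.from_euler('z',np.pi)
def ik(grasp,R,q0):
    x=np.asarray(grasp,float)+R.apply([0,0,manip.pinch_z])
    def f(q):
        p,r=fk(q,PP); return np.concatenate([(p-x)/100,3*(r.inv()*R).as_rotvec()])
    s=least_squares(f,np.clip(q0,LO+.01,HI-.01),bounds=(LO,HI)); 
    return s.x,np.linalg.norm(s.fun),np.minimum(s.x-LO,HI-s.x).min()
E
python3 - <<'E'
from h import *
q=cur()[2]["joints"]; yaw=.091;C=np.array([513,-266,32.])
px=np.array([np.cos(yaw),np.sin(yaw),0])
for fl in (0,1):
  F=FL if fl else Ro.identity()
  for a0 in (0,15,30):
    best=lambda g,R,seeds:max((ik(g,R,s) for s in seeds),key=lambda r:-r[1]*100+r[2])
    seeds=[np.r_[q[:5],0],np.r_[q[:5],1.5],np.r_[q[:5],-1.5]]
    A=best(C-15*px,toolR(yaw,a0)*F,seeds)
    A2=best(C-15*px+[0,0,120],toolR(yaw,a0)*F,seeds)
    print("START",fl,a0,A[0].round(2),A[1].round(4),A[2].round(2),"| hi",A2[0].round(2),A2[1].round(4),A2[2].round(2))
    for dy in (0,-.5,-.9,.5,.9):
      B=best([515,16,65],toolR(yaw+dy,a0-90)*F,[A2[0]]+seeds)
      print("   end",dy,B[0].round(2),B[1].round(4),B[2].round(2))
E
```

```text
START 0 0 [-0.69  0.3   1.88 -0.    0.97 -2.35] 0.0 0.39 | hi [-0.69  0.12  1.83 -0.    1.19 -2.35] 0.0 0.39
   end 0 [-0.09  1.07  1.18 -0.29  2.44 -1.8 ] 0.0 0.44
   end -0.5 [-0.26  1.04  1.24  0.22  2.43 -1.4 ] 0.0 0.45
   end -0.9 [-0.4   0.97  1.37  0.56  2.29 -1.18] 0.0 0.59
   end 0.5 [ 0.07  1.02  1.27 -0.72  2.28 -2.09] 0.0 0.23
   end 0.9 [ 0.18  0.93  1.42 -0.95  2.08 -2.18] 0.0818 0.0
START 0 15 [-0.79  0.2   2.02  0.29  0.78 -2.64] 0.0 0.1 | hi [-0.79  0.    1.98  0.24  1.01 -2.56] 0.0 0.18
   end 0 [-0.1   0.93  1.26 -0.23  2.24 -1.76] 0.0 0.64
   end -0.5 [-0.26  0.91  1.31  0.18  2.22 -1.42] 0.0 0.66
   end -0.9 [-0.4   0.83  1.44  0.47  2.1  -1.21] 0.0 0.78
   end 0.5 [ 0.06  0.89  1.34 -0.6   2.09 -2.05] 0.0 0.35
   end 0.9 [ 0.17  0.8   1.49 -0.84  1.9  -2.19] 0.0 0.11
START 0 30 [-0.8   0.14  2.1   0.48  0.65 -2.74] 0.4277 0.0 | hi [-0.85 -0.08  2.09  0.49  0.88 -2.74] 0.1964 0.0
   end 0 [-0.1   0.79  1.37 -0.19  2.02 -1.75] 0.0 0.76
   end -0.5 [-0.26  0.76  1.42  0.14  2.   -1.43] 0.0 0.88
   end -0.9 [-0.38  0.69  1.53  0.39  1.9  -1.21] 0.0 0.98
   end 0.5 [
[... 603 characters left out ...]
8] 0.0 0.56
   end 0 [-0.1   0.93  1.26 -0.23  2.24  1.38] 0.0 0.64
   end -0.5 [-0.26  0.91  1.31  0.18  2.22  1.72] 0.0 0.66
   end -0.9 [-0.4   0.83  1.44  0.47  2.1   1.93] 0.0 0.78
   end 0.5 [ 0.06  0.89  1.34 -0.6   2.09  1.09] 0.0 0.35
   end 0.9 [ 0.17  0.8   1.49 -0.84  1.9   0.96] 0.0 0.11
START 1 30 [-0.89  0.15  2.14  0.73  0.68  0.05] 0.0 0.4 | hi [-0.89 -0.08  2.11  0.57  0.89  0.27] 0.0 0.43
   end 0 [-0.1   0.79  1.37 -0.19  2.02  1.39] 0.0 0.76
   end -0.5 [-0.26  0.76  1.42  0.14  2.    1.71] 0.0 0.88
   end -0.9 [-0.38  0.69  1.53  0.39  1.9   1.93] 0.0 0.81
   end 0.5 [ 0.04  0.74  1.45 -0.49  1.89  1.11] 0.0 0.46
   end 0.9 [ 0.14  0.66  1.58 -0.71  1.71  0.94] 0.0 0.24
```

Run:
```python
from h import *
c=load("w1.pkl");P=pts(c)
g=P[50:190,220:320].reshape(-1,3);g=g[abs(g[:,2]-39)<4];print("depth",np.median(g[:,2]),cv2.minAreaRect(g[:,:2].astype(np.float32)))
m=mask(c,(0,0,90),(179,60,255),(225,60,312,180))|mask(c,(105,120,60),(125,255,255),(225,60,312,180))
cs=max(cv2.findContours(m,0,1)[0],key=cv2.contourArea)
w=np.array([ray(c,*p[0],39)[:2] for p in cs],np.float32);print(cv2.minAreaRect(w))
yaw=0.091;C=np.array([513,-266,32.]);px=np.array([np.cos(yaw),np.sin(yaw),0])
delta(C-20*px+[0,0,50],toolR(yaw,10))
```

```text
depth 40.18970386934902 ((513.953125, -264.9195556640625), (100.98516082763672, 56.37290573120117), 5.464595794677734)
((513.0909423828125, -259.02618408203125), (110.07301330566406, 67.67877197265625), 5.1751322746276855)
t 2.2 tcp now [ 516.8 -256.7  171. ] target [ 496.3 -267.5   63.5] DELTA [70.3, -9.5, 84.0] [-0.007, 0.328, -0.022] rows~ 2.6
```

apply_moves([
  [70, -9.5, 84, -0.007, 0.33, -0.02],
  [70, -9.5, 84, -0.007, 0.33, -0.02],
  [70, -9.5, 84, -0.007, 0.33, -0.02],
  [70, -9.5, 84, -0.007, 0.33, -0.02],
  [70, -9.5, 84, -0.007, 0.33, -0.02],
  [70, -9.5, 84, -0.007, 0.33, -0.02],
])

```text
time: 2.7
eef_pos: [496.6, -265.2, 65.8]
tool_rot: [0.088, -0.046, 0.995, 0.003]
wrist_force: [-0.4, -0.4, 0.4]
width: 1.0
```

Run:
```python
from h import *
yaw=0.094;C=np.array([513.5,-265.5,32.]);px=np.array([np.cos(yaw),np.sin(yaw),0])
delta(C-20*px+[0,0,50],toolR(yaw,10))
delta(C-20*px+[0,0,0],toolR(yaw,10))
print(cur()[2]["joints"].round(2))
```

```text
t 2.7 tcp now [ 496.6 -265.2   65.8] target [ 496.8 -267.1   63.5] DELTA [0.3, -1.9, 2.3] [-0.002, 0.002, -0.002] rows~ 0.1
t 2.7 tcp now [ 496.6 -265.2   65.8] target [ 496.8 -267.1   13.5] DELTA [9.1, -1.8, 51.5] [-0.002, 0.002, -0.002] rows~ 1.3
[-0.76  0.13  1.98  0.16  0.92 -2.51]
```

apply_moves([
  [4, -1, 25, 0, 0, 0],
  [9, -1, 50, 0, 0, 0],
  [9, -1, 50, 0, 0, 0],
  [9, -1, 50, 0, 0, 0],
])

```text
time: 3.03
eef_pos: [495.7, -266.5, 14.6]
tool_rot: [0.087, -0.045, 0.995, 0.004]
wrist_force: [-1.0, -0.1, 0.2]
width: 1.001
```

Run:
```python
from h import *
yaw=0.094;C=np.array([513.5,-265.5,32.]);px=np.array([np.cos(yaw),np.sin(yaw),0])
delta(C-20*px+[0,0,0],toolR(yaw,10))
c=manip.capture("wrist");cv2.imwrite("pics/w2.png",c["pixels"][:,:,::-1])
```

```text
t 3.03 tcp now [ 495.7 -266.5   14.6] target [ 496.8 -267.1   13.5] DELTA [-0.8, -0.7, 1.3] [-0.001, -0.0, -0.003] rows~ 0.0
```

View pics/w2.png

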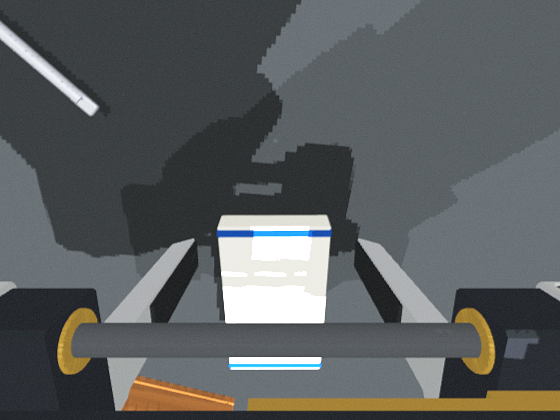

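The plate, at (274,290), is straddled and centred between the fingers. I close.

apply_moves([
  [0, 0, 0, 0, 0, 0],
  [0, 0, 0, 0, 0, 0],
  [0, 0, 0, 0, 0, 0],
  [0, 0, 0, 0, 0, 0],
  [0, 0, 0, 0, 0, 0],
  [0, 0, 0, 0, 0, 0],
], gripper=40, grip_force=40)

```text
time: 3.58
eef_pos: [496.2, -266.6, 13.6]
tool_rot: [0.087, -0.046, 0.995, 0.004]
wrist_force: [0.4, 1.0, -0.2]
width: 0.611
```

apply_moves([
  [0, 0, 0, 0, 0, 0],
  [0, 0, 0, 0, 0, 0],
  [-2, 0, -10, 0, 0, 0],
  [-6, 0, -35, 0, 0, 0],
  [-12, 0, -65, 0, 0, 0],
  [-17, 0, -98, 0, 0, 0],
  [-22, 0, -128, 0, 0, 0],
  [-26, 0, -148, 0, 0, 0],
], gripper=40)

```text
time: 4.25
eef_pos: [496.6, -266.9, 167.3]
tool_rot: [0.088, -0.046, 0.995, 0.002]
wrist_force: [0.3, -0.9, -2.4]
width: 0.592
```

Run:
```python
from h import *
yaw=0.094
# intermediate: over between, a=-35 yaw-.4 ; final hover
delta([515,16,110],toolR(yaw-.9,-80))
delta([515,-60,160],toolR(yaw-.45,-35))
print(cur()[2]["joints"].round(2))
c=manip.capture("wrist");cv2.imwrite("pics/w3.png",c["pixels"][:,:,::-1])
```

```text
t 4.25 tcp now [ 496.6 -266.9  167.3] target [502.2  29.4 106.7] DELTA [-21.7, 294.7, 64.3] [-0.571, 1.457, 0.81] rows~ 14.1
t 4.25 tcp now [ 496.6 -266.9  167.3] target [504.9 -56.2 144.6] DELTA [-23.2, 209.1, 26.4] [-0.102, 0.774, 0.448] rows~ 7.2
[-0.76 -0.01  1.92  0.14  1.12 -2.48]
```

View pics/w3.png

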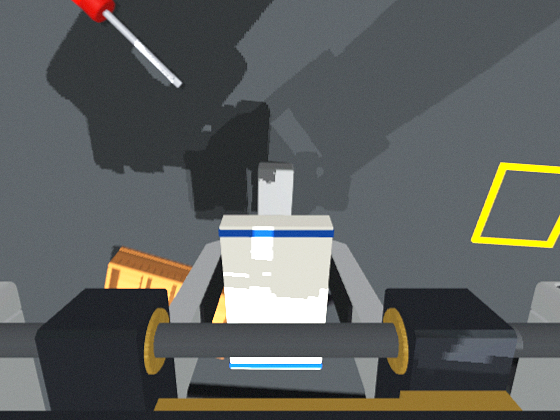

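The plate is held square in the fingers and lifted clear; the rest is visible at (275,190). Now I carry it over and tilt it.

apply_moves([
  [-23, 209, 26, -0.1, 0.774, 0.448],
  [-23, 209, 26, -0.1, 0.774, 0.448],
  [-23, 209, 26, -0.1, 0.774, 0.448],
  [-23, 209, 26, -0.1, 0.774, 0.448],
  [-23, 209, 26, -0.1, 0.774, 0.448],
  [-23, 209, 26, -0.1, 0.774, 0.448],
  [-23, 209, 26, -0.1, 0.774, 0.448],
  [-23, 209, 26, -0.1, 0.774, 0.448],
])

```text
time: 4.97
eef_pos: [504.1, -55.2, 139.1]
tool_rot: [-0.3, 0.169, 0.937, 0.053]
wrist_force: [0.2, 0.2, -2.5]
width: 0.593
```

Run:
```python
from h import *
yaw=0.094
delta([515,16,120],toolR(yaw-.9,-80))
print(cur()[2]["joints"].round(2))
```

```text
t 4.97 tcp now [504.1 -55.2 139.1] target [502.2  29.4 116.7] DELTA [12.5, 78.6, 36.2] [-0.391, 0.763, 0.244] rows~ 7.1
[-0.34  0.4   1.59  0.01  1.77 -1.55]
```

apply_moves([
  [12, 79, 36, -0.391, 0.763, 0.244],
  [12, 79, 36, -0.391, 0.763, 0.244],
  [12, 79, 36, -0.391, 0.763, 0.244],
  [12, 79, 36, -0.391, 0.763, 0.244],
  [12, 79, 36, -0.391, 0.763, 0.244],
  [12, 79, 36, -0.391, 0.763, 0.244],
  [12, 79, 36, -0.391, 0.763, 0.244],
  [12, 79, 36, -0.391, 0.763, 0.244],
])

```text
time: 5.63
eef_pos: [501.0, 27.9, 115.8]
tool_rot: [-0.591, 0.302, 0.704, 0.254]
wrist_force: [0.3, 0.5, -3.9]
width: 0.594
```

Run:
```python
from h import *
yaw=0.094
delta([515,16,120],toolR(yaw-.9,-80))
print(cur()[2]["joints"].round(2))
s=manip.capture("side");cv2.imwrite("pics/s1.png",s["pixels"][:,:,::-1])
w=manip.capture("wrist");cv2.imwrite("pics/w4.png",w["pixels"][:,:,::-1])
pickle.dump((s,w),open("p1.pkl","wb"))
```

```text
t 5.63 tcp now [501.   27.9 115.8] target [502.2  29.4 116.7] DELTA [0.9, 1.8, 0.1] [0.005, -0.001, -0.0] rows~ 0.0
[-0.4   0.79  1.45  0.51  2.22 -1.17]
```

View pics/s1.png

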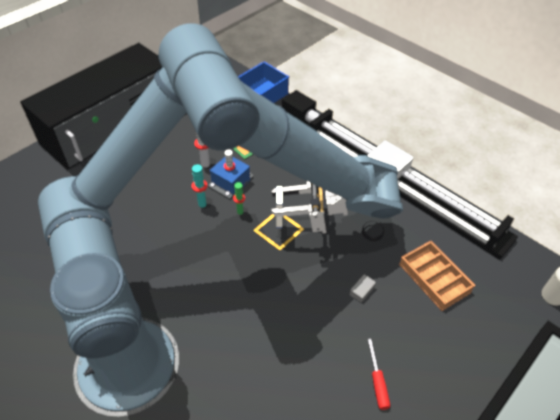

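View pics/w4.png

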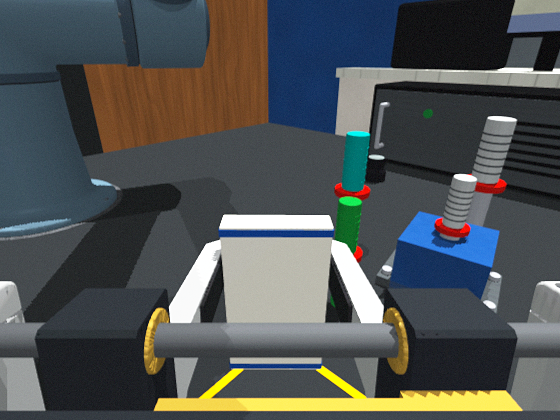

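The plate is still square in the fingers at (275,290), with the yellow square in view below it. I fit the plate's face from the depth image to check that it is vertical.

Run:
```python
from h import *
s,w=load("p1.pkl");P=pts(w)
m=np.zeros(P.shape[:2],bool);m[245:318,235:318]=1
g=P[m];c=g.mean(0);n=np.linalg.svd(g-c)[2][2];print(c,n.round(4),"tilt deg",np.degrees(np.arcsin(n[2])).round(2), np.std((g-c)@n))
p,R,_=cur();print("tool",R.as_matrix().round(3))
# plate bottom
for z in ((215,240),): pass
yaw=.094
delta([515,16,70],toolR(yaw-.9,-80))
# square from the wrist view & side
mm=mask(w,(20,120,100),(35,255,255),(180,360,400,398));v,u=np.nonzero(mm);print([ray(w,a,b,0).round(0)[:2].tolist() for a,b in list(zip(u,v))[::60]])
```

```text
[519.05339362  10.01643655 116.83286003] [ 0.6544 -0.6847 -0.3209] tilt deg -18.72 7.593409679112914
tool [[-0.127  0.722 -0.68 ]
 [ 0.127  0.692  0.711]
 [ 0.984  0.004 -0.179]]
t 5.73 tcp now [502.2  28.5 118. ] target [502.2  29.4  66.7] DELTA [-50.3, 0.4, 9.8] [0.001, 0.006, 0.003] rows~ 1.2
[[553.0, 109.0], [560.0, 110.0], [559.0, 104.0], [522.0, 66.0], [524.0, 65.0], [528.0, 67.0], [469.0, 6.0], [472.0, 7.0], [532.0, 62.0], [537.0, 65.0], [542.0, 67.0], [468.0, -7.0], [470.0, -8.0], [472.0, -8.0], [473.0, -9.0], [548.0, 61.0]]
```

Run:
```python
from h import *
s,w=load("p1.pkl");P=pts(w)
g=P[242:310,235:315].reshape(-1,3)
for k in range(6):
    c=np.median(g,0) if k==0 else g.mean(0);n=np.linalg.svd(g-c,full_matrices=False)[2][2];d=abs((g-c)@n);g=g[d<max(1.5,np.percentile(d,90))] if k<5 else g
print(len(g),c,n.round(3),np.degrees(np.arcsin(n[2])).round(2),np.std((g-c)@n),np.degrees(np.arctan2(n[1],n[0])))
print(w["range_z"][230:325:8,275].round(1))
```

```text
4876 [518.07464224   9.87963887 120.84952755] [ 0.69  -0.724 -0.002] -0.12 0.5015582589816721 -46.358521235353734
[158.4 158.8 160.2 163.  165.3 167.2 168.7 170.9 173.8 176.5 177.8 180.9]
```

apply_moves([
  [-16, 0, 3, 0, 0.003, 0],
  [-32, 0, 6, 0, 0.003, 0],
  [-42, 0.4, 8, 0, 0.003, 0],
  [-46, 0.4, 8.4, 0, 0.003, 0],
  [-46, 0.4, 8.4, 0, 0.003, 0],
])

```text
time: 6.15
eef_pos: [503.4, 29.6, 72.6]
tool_rot: [-0.59, 0.299, 0.707, 0.253]
wrist_force: [0.2, 0.5, -1.8]
width: 0.593
```

Run:
```python
from h import *
delta([515,16,70],toolR(.094-.9,-80));print(cur()[2]["wrist_force"])
```

```text
t 6.15 tcp now [503.4  29.6  72.6] target [502.2  29.4  66.7] DELTA [-5.7, -1.1, 1.6] [-0.001, 0.004, 0.005] rows~ 0.1
[ 0.1543424   0.4582943  -1.79313971]
```

apply_moves([
  [-1.5, 0, 0.3, 0, 0, 0],
  [-3, 0, 0.6, 0, 0, 0],
  [-3, 0, 0.6, 0, 0, 0],
])

```text
time: 6.4
eef_pos: [503.7, 29.2, 69.9]
tool_rot: [-0.589, 0.299, 0.707, 0.253]
wrist_force: [-0.4, -0.6, -2.1]
width: 0.592
```

apply_moves([
  [-1, 0, 0.2, 0, 0, 0],
  [-1, 0, 0.2, 0, 0, 0],
])

```text
time: 6.57
eef_pos: [503.4, 29.3, 68.6]
tool_rot: [-0.59, 0.299, 0.706, 0.253]
wrist_force: [-0.7, 0.8, -1.7]
width: 0.594
```

apply_moves([
  [-1, 0, 0.2, 0, 0, 0],
  [-1, 0, 0.2, 0, 0, 0],
])

```text
time: 6.73
eef_pos: [503.5, 29.2, 68.3]
tool_rot: [-0.59, 0.299, 0.706, 0.253]
wrist_force: [-0.1, -0.5, 1.5]
width: 0.587
```

apply_moves([
  [-1, 0, 0.2, 0, 0, 0],
  [-1, 0, 0.2, 0, 0, 0],
])

```text
time: 6.9
eef_pos: [503.6, 29.1, 68.3]
tool_rot: [-0.591, 0.299, 0.705, 0.254]
wrist_force: [0.4, -0.5, 6.8]
width: 0.594
```

It is in contact with the granite. I ease off and release.

apply_moves([
  [1, 0, -0.2, 0, 0, 0],
  [1.2, 0, -0.2, 0, 0, 0],
])

```text
time: 7.07
eef_pos: [503.5, 29.2, 68.3]
tool_rot: [-0.59, 0.299, 0.706, 0.253]
wrist_force: [-0.4, -0.4, 3.0]
width: 0.591
```

apply_moves([
  [0, 0, 0, 0, 0, 0],
  [0, 0, 0, 0, 0, 0],
  [0, 0, 0, 0, 0, 0],
  [0, 0, 0, 0, 0, 0],
  [0, 0, 0, 0, 0, 0],
  [0, 0, 0, 0, 0, 0],
], gripper=90)

```text
time: 7.57
eef_pos: [503.2, 29.4, 67.5]
tool_rot: [-0.59, 0.299, 0.706, 0.253]
wrist_force: [0.4, 0.1, 1.1]
width: 0.897
```

Run:
```python
from h import *
w=manip.capture("wrist");cv2.imwrite("pics/w5.png",w["pixels"][:,:,::-1])
P=pts(w)
g=P[242:310,240:305].reshape(-1,3)
for k in range(6):
    c=np.median(g,0) if k==0 else g.mean(0);n=np.linalg.svd(g-c,full_matrices=False)[2][2];d=abs((g-c)@n);g=g[d<max(1.5,np.percentile(d,90))] if k<5 else g
print(len(g),c,n.round(3),np.degrees(np.arcsin(n[2])).round(2),np.std((g-c)@n))
```

```text
3964 [519.51262489   9.87179946  72.34532945] [ 0.693 -0.721 -0.005] -0.28 0.4986691221954898
```

View pics/w5.png

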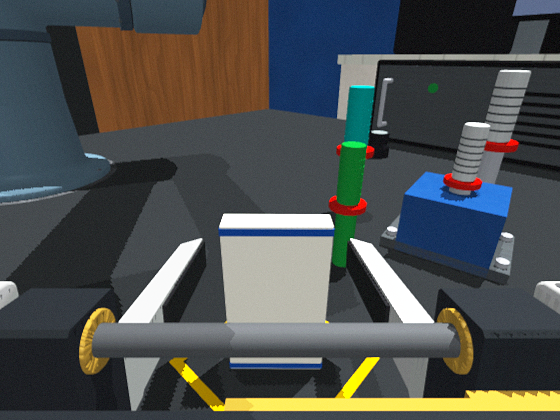

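The plate stands free inside the square, with the fingers open on both sides of it. I back straight off along the tool axis.

apply_moves([
  [0, 0, -10, 0, 0, 0],
  [0, 0, -30, 0, 0, 0],
  [0, 0, -60, 0, 0, 0],
  [0, 0, -95, 0, 0, 0],
  [20, 0, -130, 0, 0, 0],
  [60, 0, -150, 0, 0, 0],
  [100, 0, -150, 0, 0, 0],
  [130, 0, -150, 0, 0, 0],
])

```text
time: 8.28
eef_pos: [590.4, -62.7, 225.1]
tool_rot: [-0.588, 0.3, 0.707, 0.253]
wrist_force: [0.2, 1.3, -0.4]
width: 0.896
```

Run:
```python
from h import *
q=cur()[2]["joints"];print(q.round(2))
for yaw in np.arange(-180,180,30):
    R=toolR(np.radians(yaw),0)
    r=max((ik([544,236,97],R,np.r_[s,.1,1.8,0,1.2,k]) for s in(.2,) for k in (-1.5,0,1.5)),key=lambda r:-100*r[1]+r[2])
    print(yaw,r[0].round(2),r[1].round(3),r[2].round(2))
s=manip.capture("side");t=manip.capture("top");w=manip.capture("wrist");pickle.dump((s,t,w),open("p2.pkl","wb"))
for n,c in zip("stw",(s,t,w)):cv2.imwrite(f"pics/{n}6.png",c["pixels"][:,:,::-1])
```

```text
[-0.46  0.85  1.11  0.57  2.48 -1.04]
-180 [0.22 0.26 1.79 0.   1.1  1.79] 0.0 0.75
-150 [0.22 0.26 1.79 0.   1.1  1.27] 0.0 0.75
-120 [ 0.22  0.26  1.79 -0.    1.1   0.74] 0.0 0.75
-90 [0.22 0.26 1.79 0.   1.1  0.22] 0.0 0.75
-60 [ 0.22  0.26  1.79  0.    1.1  -0.3 ] 0.0 0.75
-30 [ 0.22  0.26  1.79 -0.    1.1  -0.83] 0.0 0.75
0 [ 0.22  0.26  1.79  0.    1.1  -1.35] 0.0 0.75
30 [ 0.22  0.26  1.79 -0.    1.1  -1.88] 0.0 0.75
60 [ 0.22  0.26  1.79 -0.    1.1  -2.4 ] 0.0 0.34
90 [ 0.28  0.27  1.78 -0.09  1.09 -2.74] 0.364 0.0
120 [0.19 0.25 1.8  0.05 1.09 2.74] 0.194 0.0
150 [0.22 0.26 1.79 0.   1.1  2.31] 0.0 0.43
```

View pics/s6.png

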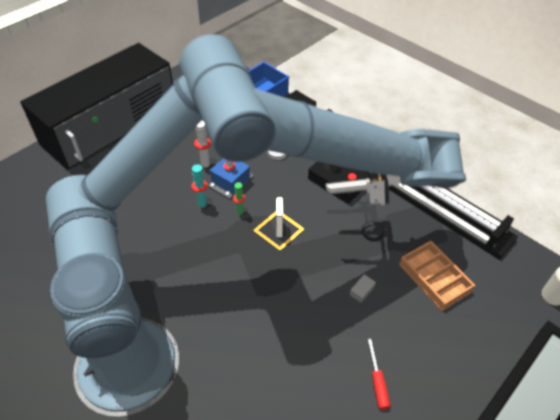

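View pics/w6.png

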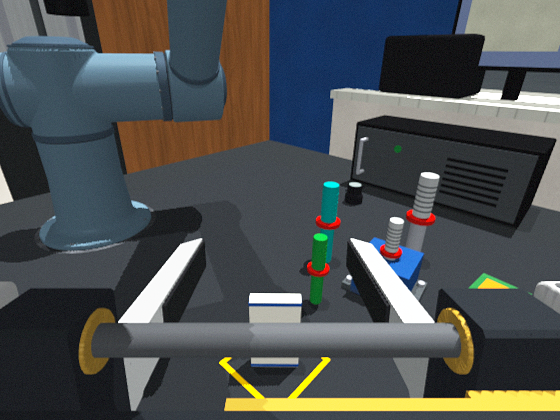

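The plate stands upright in the square, at (279,215) in the side view and (275,330) in the wrist view. Next: hover above the gauge with the tool pointing down.

Run:
```python
from h import *
delta([544,236,215],toolR(np.radians(-45),0))
```

```text
t 8.43 tcp now [590.4 -61.8 225.1] target [544.  236.  196.2] DELTA [15.6, 172.7, 248.3] [0.019, -1.387, -0.012] rows~ 11.1
```

apply_moves([
  [40, 40, 30, 0.0, -0.2, 0],
  [50, 80, 100, 0.01, -0.5, 0],
  [50, 130, 190, 0.01, -0.9, -0.01],
  [15.6, 173, 248, 0.019, -1.387, -0.012],
  [15.6, 173, 248, 0.019, -1.387, -0.012],
  [15.6, 173, 248, 0.019, -1.387, -0.012],
  [15.6, 173, 248, 0.019, -1.387, -0.012],
  [15.6, 173, 248, 0.019, -1.387, -0.012],
], gripper=60)

```text
time: 9.1
eef_pos: [541.5, 239.4, 192.4]
tool_rot: [-0.179, 0.377, 0.906, 0.075]
wrist_force: [-0.3, 0.7, -0.2]
width: 0.602
```

Run:
```python
from h import *
delta([544,236,215],toolR(np.radians(-45),0))
```

```text
t 9.1 tcp now [541.5 239.4 192.4] target [544.  236.  196.2] DELTA [-2.4, -0.6, -5.1] [0.002, -0.39, -0.003] rows~ 3.1
```

apply_moves([
  [-2.4, 0, -5, 0.002, -0.39, -0.003],
  [-2.4, 0, -5, 0.002, -0.39, -0.003],
  [-2.4, 0, -5, 0.002, -0.39, -0.003],
  [-2.4, 0, -5, 0.002, -0.39, -0.003],
  [-2.4, 0, -5, 0.002, -0.39, -0.003],
  [-2.4, 0, -5, 0.002, -0.39, -0.003],
])

```text
time: 9.6
eef_pos: [545.7, 233.6, 196.8]
tool_rot: [-0.003, 0.384, 0.923, 0.001]
wrist_force: [0.4, 0.2, 0.5]
width: 0.604
```

Run:
```python
from h import *
delta([544,236,215],toolR(np.radians(-45),0))
w=manip.capture("wrist");t=manip.capture("top");s=manip.capture("side");pickle.dump((w,t,s,cur()[0],cur()[1]),open("p3.pkl","wb"))
for n,c in zip("wts",(w,t,s)):cv2.imwrite(f"pics/{n}7.png",c["pixels"][:,:,::-1])
print(proj(w,[544,236,122]),proj(w,[544,236,60]))
```

```text
t 9.6 tcp now [545.7 233.6 196.8] target [544.  236.  196.2] DELTA [2.9, 0.5, 0.6] [-0.002, -0.006, -0.002] rows~ 0.1
[276.15457267 215.14273406] [276.205429   198.39796664]
```

View pics/w7.png

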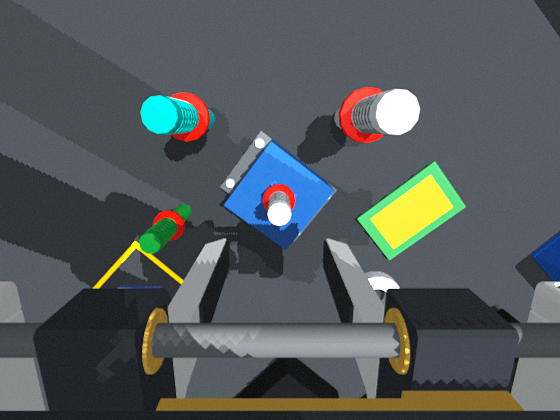

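View pics/s7.png

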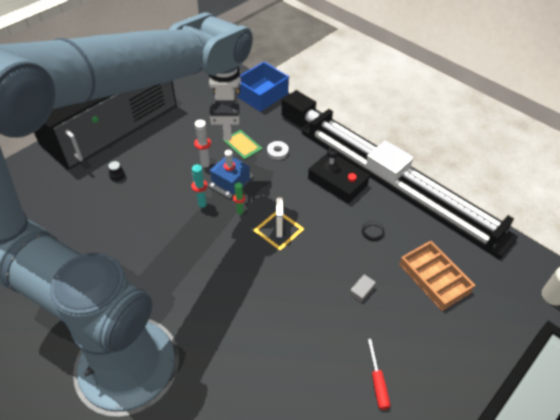

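The wrist view shows the gauge grip's top at (279,212), its red collar around (277,198) and the blue block under it. The plate still stands in the side view at (279,215). I measure the grip axis.

Run:
```python
from h import *
w,t,s,p,R=load("p3.pkl");P=pts(w)
# grip end: depth cluster near top
b=(250,180,310,235);g=P[b[1]:b[3],b[0]:b[2]];m=(g[...,2]>118)&(g[...,2]<127)
q=g[m];print("depth top",len(q),q.mean(0).round(1),(q.max(0)+q.min(0))/2, q.max(0)-q.min(0))
v,u=np.nonzero(m);u=u+b[0];v=v+b[1];print("px ctr",(u.min()+u.max())/2,(v.min()+v.max())/2,u.mean(),v.mean(),"ray",ray(w,u.mean(),v.mean(),122).round(1))
# red collar
mm=mask(w,(0,150,80),(8,255,255),b)|mask(w,(172,150,80),(179,255,255),b)
v,u=np.nonzero(mm);print("red",u.min(),u.max(),v.min(),v.max(),"col->",ray(w,(u.min()+u.max())/2,(v.min()+15),72).round(1))
# blue top rect in wrist
mb=mask(w,(100,120,40),(125,255,255),(210,120,345,255));k=(mb>0)&(abs(P[...,2]-60)<4);print("block",cv2.minAreaRect(P[k][:,:2].astype(np.float32)))
print("tool frame of top:",R.inv().apply(np.r_[q.mean(0)[:2],p[2]]-p))
for c in(t,s):
    d=P
```

```text
depth top 442 [544.3 238.6 122.8] [544.43729111 238.23555384 121.57426504] [18.74189762 19.10013174  6.88333375]
px ctr 278.5 213.5 278.5814479638009 213.49095022624434 ray [544.4 238.4 122. ]
red 262 294 184 209 col-> [543.7 238.8  72. ]
block ((545.06298828125, 237.7447052001953), (80.44204711914062, 80.41552734375), 7.540646553039551)
tool frame of top: [5.72392281 2.38281447 0.02913592]
```

apply_moves([
  [5.5, 2, 20, -0.002, -0.006, -0.002],
  [5.5, 2, 50, -0.002, -0.006, -0.002],
  [5.5, 2, 60, -0.002, -0.006, -0.002],
  [5.5, 2, 60, -0.002, -0.006, -0.002],
  [5.5, 2, 60, -0.002, -0.006, -0.002],
])

```text
time: 10.17
eef_pos: [543.6, 238.8, 137.8]
tool_rot: [0.001, 0.383, 0.924, 0.0]
wrist_force: [-0.2, -0.9, 0.5]
width: 0.597
```

```bash
cat > m.py <<'E'
from h import *
import sys
w=manip.capture("wrist");p,R,s=cur();print(p.round(2),"tool z",R.as_matrix()[:,2].round(4),s["wrist_force"].round(2))
P=pts(w);b=(240,190,315,318);g=P[b[1]:b[3],b[0]:b[2]];m=(g[...,2]>117)&(g[...,2]<127)
v,u=np.nonzero(m);q=g[m];print("px",u.min()+b[0],u.max()+b[0],v.min()+b[1],v.max()+b[1],len(q))
c=ray(w,(u.min()+u.max())/2+b[0],(v.min()+v.max())/2+b[1],122);print("top",c.round(1),q.mean(0).round(1),"tool",R.inv().apply(np.r_[c[:2],p[2]]-p).round(2))
cv2.imwrite(f"pics/{sys.argv[1]}.png",w["pixels"][:,:,::-1])
E
python3 m.py w8
```

```text
[544.4  239.15 139.12] tool z [ 4.4e-03  6.0e-04 -1.0e+00] [ 0.98  0.8  -0.54]
px 261 291 230 259 728
top [544.2 238.9 122. ] [543.9 239.  122.6] tool [ 0.   -0.33 -0.  ]
```

View pics/w8.png

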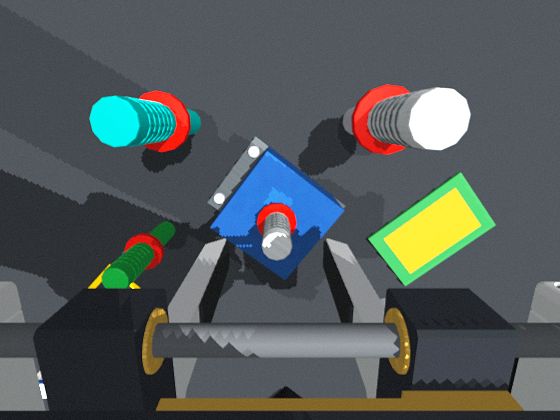

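The grip's top, at (276,245), is centred between the fingers. I descend.

apply_moves([
  [0, 0, 15, 0, 0, 0],
  [0, 0, 30, 0, 0, 0],
  [0, 0, 45, 0, 0, 0],
  [0, 0, 56, 0, 0, 0],
  [0, 0, 56, 0, 0, 0],
  [0, 0, 56, 0, 0, 0],
])

```text
time: 10.72
eef_pos: [544.1, 239.5, 82.8]
tool_rot: [0.002, 0.383, 0.924, 0.001]
wrist_force: [0.1, 0.8, 0.1]
width: 0.598
```

```bash
python3 m.py w9
```

```text
[544.54 239.64  83.42] tool z [ 5.2e-03  7.0e-04 -1.0e+00] [-0.29 -0.41  1.42]
px 255 295 265 306 1303
top [543.8 239.5 122. ] [543.7 239.3 122.5] tool [ 0.37 -0.61 -0.  ]
```

View pics/w9.png

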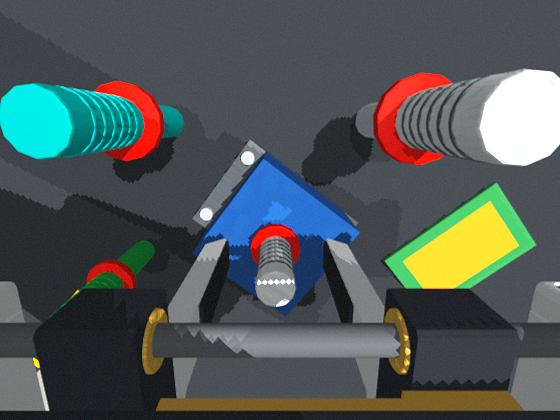

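apply_moves([
  [0, -0.4, 0, 0.004, 0.003, 0],
  [0, -0.4, 0, 0.004, 0.003, 0],
  [0, -0.4, 0, 0.004, 0.003, 0],
  [0, -0.4, 0, 0.004, 0.003, 0],
])

```text
time: 11.1
eef_pos: [543.6, 239.3, 82.7]
tool_rot: [-0.0, 0.383, 0.924, -0.0]
wrist_force: [-1.2, -0.2, 0.4]
width: 0.6
```

apply_moves([
  [0, 0, 0, 0, 0, 0],
  [0, 0, 0, 0, 0, 0],
  [0, 0, 0, 0, 0, 0],
  [0, 0, 0, 0, 0, 0],
  [0, 0, 0, 0, 0, 0],
  [0, 0, 0, 0, 0, 0],
  [0, 0, 0, 0, 0, 0],
], gripper=10, grip_force=4)

```text
time: 11.68
eef_pos: [543.3, 239.2, 82.1]
tool_rot: [-0.001, 0.383, 0.924, -0.001]
wrist_force: [1.0, -1.2, 0.4]
width: 0.212
```

```bash
python3 m.py w10; python3 -c "
from h import *
p,R,s=cur();print(R.inv().apply(s['wrist_force']),s['moment'],s['width'])"
```

```text
[543.3  239.21  82.1 ] tool z [-1.6e-03 -4.0e-04 -1.0e+00] [-0.47 -0.61  0.48]
px 240 314 262 307 1699
top [543.3 240.5 122. ] [542.5 240.8 122.4] tool [ 0.93  0.94 -0.  ]
[-0.10460768 -0.76392405 -0.48272023] [-0.01458924  0.02936431 -0.04419752] 0.21171367955545717
```

Closed on 19.9 mm, which matches the 20 mm grip, with no side force beyond the noise. I firm up the grip.

apply_moves([
  [0, 0, 0, 0, 0, 0],
  [0, 0, 0, 0, 0, 0],
  [0, 0, 0, 0, 0, 0],
  [0, 0, 0, 0, 0, 0],
], gripper=10, grip_force=15)

```text
time: 12.07
eef_pos: [543.3, 239.2, 82.1]
tool_rot: [-0.001, 0.383, 0.924, -0.001]
wrist_force: [-0.1, -0.1, -0.3]
width: 0.208
```

```bash
python3 -c "
from h import *
p,R,s=cur();print(R.inv().apply(s['wrist_force']),s['moment'],s['width'],R.as_matrix()[:,2],p)"
```

```text
[-0.00514766 -0.16720022  0.29786852] [0.01413826 0.01520791 0.01653603] 0.20760661352470153 [-1.58562865e-03 -4.70009385e-04 -9.99998632e-01] [543.28869288 239.21456297  82.0782904 ]
```

apply_moves([
  [0, 0, -0.7, 0, 0, 0],
  [0, 0, -1.4, 0, 0, 0],
  [0, 0, -2.1, 0, 0, 0],
  [0, 0, -2.8, 0, 0, 0],
  [0, 0, -3.5, 0, 0, 0],
  [0, 0, -4.2, 0, 0, 0],
  [0, 0, -5, 0, 0, 0],
  [0, 0, -5, 0, 0, 0],
])

```text
time: 12.73
eef_pos: [543.4, 239.2, 87.3]
tool_rot: [-0.0, 0.383, 0.924, -0.0]
wrist_force: [-0.5, 0.2, -0.5]
width: 0.211
```

```bash
python3 m.py w11; python3 -c "
from h import *
p,R,s=cur();print(R.inv().apply(s['wrist_force']),s['moment'],s['width'],R.as_matrix()[:,2],p)"
```

```text
[543.41 239.23  87.27] tool z [-1.3e-03 -4.0e-04 -1.0e+00] [-0.49 -0.41 -0.86]
px 240 314 258 300 763
top [543.3 240.7 122. ] [538.9 244.9 122. ] tool [ 1.12  0.98 -0.  ]
[ 0.05759222 -0.63075277  0.86353981] [-0.07204435  0.02098654 -0.03431434] 0.21254552244274644 [-1.28946091e-03 -3.82837096e-04 -9.99999095e-01] [543.41174858 239.22953382  87.27491847]
```

View pics/w11.png

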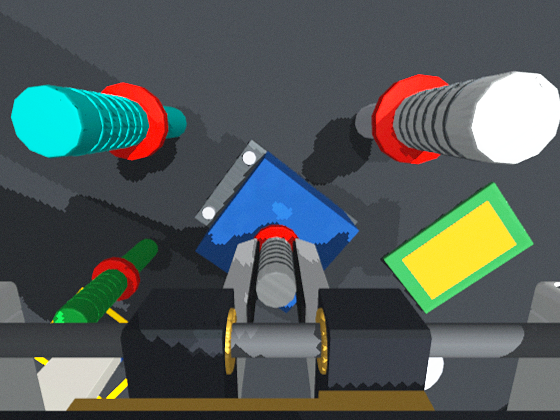

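The grip is held between the jaws at (276,270). I check by depth that it rose with them.

```bash
cat > g.py <<'E'
from h import *
w=manip.capture("wrist");P=pts(w);p,R,s=cur()
print("tcp",p.round(2),"F",s["wrist_force"].round(2),"M",s["moment"].round(3))
print("top z",[np.median(P[r-2:r+3,270:283,2]).round(1) for r in range(270,312,5)])
mm=mask(w,(0,150,80),(8,255,255),(250,200,305,270))|mask(w,(172,150,80),(179,255,255),(250,200,305,270))
z=P[mm>0];print("red",len(z),np.median(z,0).round(1),np.percentile(z[:,2],[5,25,75,95]).round(1))
E
python3 g.py
```

```text
tcp [543.34 239.21  87.18] F [-0.63  1.49 -1.09] M [ 0.015  0.039 -0.038]
top z [np.float64(125.6), np.float64(128.1), np.float64(128.4), np.float64(128.2), np.float64(128.2), np.float64(128.2), np.float64(128.3), np.float64(128.1), np.float64(1.2)]
red 518 [535.8 247.2  78. ] [73.9 77.3 78.5 79.2]
```

It rose with the jaws: the grip's top is now at about 128 and the collar at about 77.5. I continue slowly.

apply_moves([
  [0, 0, -1.2, 0, 0, 0],
  [0, 0, -2.5, 0, 0, 0],
  [0, 0, -3.8, 0, 0, 0],
  [0, 0, -5.1, 0, 0, 0],
  [0, 0, -6.4, 0, 0, 0],
  [0, 0, -7.7, 0, 0, 0],
  [0, 0, -9, 0, 0, 0],
  [0, 0, -9, 0, 0, 0],
])

```text
time: 13.5
eef_pos: [543.6, 239.3, 96.5]
tool_rot: [-0.0, 0.383, 0.924, -0.0]
wrist_force: [0.3, -0.5, -1.5]
width: 0.208
```

apply_moves([
  [0, 0, -1.2, 0, 0, 0],
  [0, 0, -2.5, 0, 0, 0],
  [0, 0, -3.8, 0, 0, 0],
  [0, 0, -5.1, 0, 0, 0],
  [0, 0, -6.4, 0, 0, 0],
  [0, 0, -7.7, 0, 0, 0],
  [0, 0, -9, 0, 0, 0],
  [0, 0, -9, 0, 0, 0],
])

```text
time: 14.17
eef_pos: [543.5, 239.3, 105.5]
tool_rot: [-0.0, 0.383, 0.924, -0.0]
wrist_force: [0.2, 0.2, -1.1]
width: 0.208
```

```bash
python3 g.py;python3 -c "
from h import *
p,R,s=cur();print(R.inv().apply(s['wrist_force']),s['width'],R.as_matrix()[:,2],p)"
```

```text
tcp [543.48 239.27 105.35] F [-0.57  0.48 -1.22] M [-0.09   0.062  0.007]
top z [np.float64(143.9), np.float64(146.2), np.float64(146.4), np.float64(146.3), np.float64(146.4), np.float64(146.6), np.float64(146.3), np.float64(146.4), np.float64(1.0)]
red 519 [535.9 247.2  96.3] [92.3 95.7 96.8 97.4]
[ 0.74265467 -0.06026816  1.21996852] 0.21052538084258743 [-1.13352708e-03 -3.69763090e-04 -9.99999289e-01] [543.48025193 239.26847326 105.35055246]
```

apply_moves([
  [0, 0, -1.2, 0, 0, 0],
  [0, 0, -2.4, 0, 0, 0],
  [0, 0, -3.6, 0, 0, 0],
  [0, 0, -4.6, 0, 0, 0],
  [0, 0, -4.6, 0, 0, 0],
  [0, 0, -4.6, 0, 0, 0],
  [0, 0, -4.6, 0, 0, 0],
])

```text
time: 14.8
eef_pos: [543.3, 239.2, 109.7]
tool_rot: [-0.001, 0.383, 0.924, -0.001]
wrist_force: [-0.7, -0.0, -2.6]
width: 0.21
```

```bash
python3 g.py;python3 - <<'E'
from h import *
s=manip.capture("side");t=manip.capture("top");pickle.dump((s,t),open("p4.pkl","wb"))
a=cv2.resize(s["pixels"][100:260,170:330],(600,600),interpolation=cv2.INTER_CUBIC);cv2.imwrite("pics/s9.png",a[:,:,::-1])
cv2.imwrite("pics/t9.png",t["pixels"][:,:,::-1])
P=pts(s);g=P[190:245,260:300].reshape(-1,3);g=g[(g[:,2]>15)&(g[:,2]<115)];print("plate side",len(g),g.mean(0).round(1),g.min(0).round(1),g.max(0).round(1),np.percentile(g[:,2],98))
P=pts(t);g=P[195:245,250:305].reshape(-1,3);g=g[(g[:,2]>80)&(g[:,2]<115)];print("plate top",len(g),g.mean(0).round(1))
print(cur()[2]["time"])
E
```

```text
tcp [543.29 239.21 109.64] F [ 0.27 -0.22 -1.02] M [-0.021  0.041 -0.002]
top z [np.float64(148.1), np.float64(150.6), np.float64(150.8), np.float64(150.7), np.float64(150.7), np.float64(150.7), np.float64(150.7), np.float64(150.6), np.float64(1.1)]
red 523 [535.7 246.9 100.5] [ 96.4  99.7 101.  101.6]
plate side 205 [504.4   4.3  78.1] [486.9 -11.   16.1] [536.9  36.3 104.9] 102.9332645690142
plate top 93 [515.9  14.9  99.1]
14.95
```

View pics/s9.png

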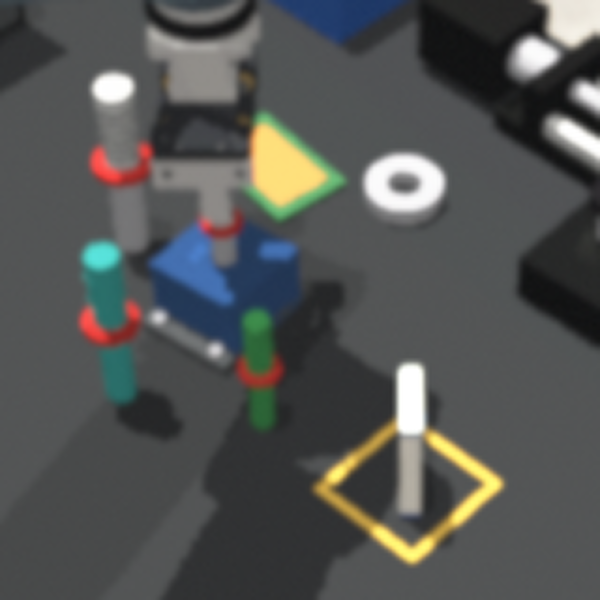

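View pics/t9.png

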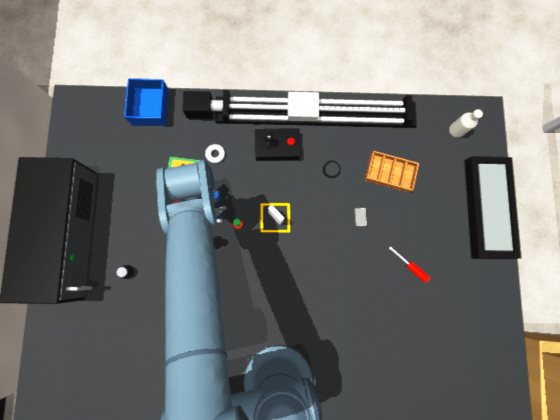

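The side crop shows the collar at (220,222) raised above the block with the shank still in the bore, and the plate upright inside the square at (410,440). The top view shows the plate at (275,214) in the square and everything else in place. I hand in.

```bash
python3 -c "
from workcell import manip
print(manip.job_done())
s=manip.read_state();print(s['time'],s['eef_pos'],s['width'],s['wrist_force'])"
```

```text
the job is handed in; nothing more can be done
None
the job is handed in; nothing more can be done
```

I stood the plate on a short edge in the yellow square and let it go. Then I pulled the small red-collared gauge straight up and handed the job in while still holding it, at about 15 s of the 48 s. The hand-in reports no verdict, so what follows is from my own last checks.

- **Plate:** centred about 1 mm from the square's centre and, from the face fit, tilted about 0.3°. That fit was made just after release, before the fingers backed off. In the last pictures it still stands upright.
- **Gauge:** it rose about 27.6 mm by the tool position and about 28.2 mm by depth, so the collar top is at about 99.6–100.2 mm. The tool is tilted about 0.1°, and the wrist force stayed within about 3 N.
- **Surroundings:** no sign of anything else having moved in the last top and side views, judged by eye rather than measured. The arm hides part of the block area in the top view.

**Checks that failed or disagreed:**
- My first approach ran joint 6 to its range limit, so I used a less tilted grasp.
- One plane fit of the plate's face gave 19° because stray pixels got in; the cleaned fit gave 0.1°.
- While the jaws were closed on the grip, one camera reading put its centre about 1 mm off, because the fingers got into the mask. I did not use it.

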